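# Spin-dry the rinsed radishes in the crank spinner

### The arm

A 6-joint arm with a two-finger parallel gripper is mounted at the origin on the work surface. World frame = base frame: x ahead of the robot, y to its left, z up, the work surface at z = 0. Lengths are in m, angles in rad, forces in N, time in s.
With the tool pointing down it reaches from about 0.35 to 0.85 m from the base axis. Payload 8.1 kg.
Tool frame: the origin (TCP) lies at the very end of the fingers, on their centre line; the grasp point (between the pads) lies 19 mm behind it; z points along the fingers, y is the direction in which the jaws open and shut (so a half turn about z gives the same grasp; the last joint's range is limited). The gripper opens to 93 mm and grips with 3 to 60 N. Pads are 15 mm wide; open, the fingers measure 128 mm over their backs; the gripper's body (75 mm by 188 mm) begins 65 mm behind the grasp point.
Start: joints at [1.169, 0.13, 1.488, -0, 1.523, -0.085], TCP at [0.187, 0.57, 0.219] pointing down, gripper open.
Joint ranges: [-2.96, 2.96], [-0.89, 2.26], [0.02, 2.5], [-1.34, 4.48], [0, 2.73], [-2.66, 2.66]. Speed limits (rad/s): [2.39, 2.39, 2.79, 3.14, 3.14, 3.14].

### API

Orientations are given as a rotation vector (axis times angle).
In Python, from plant import robot gives the robot as it stands.
- The arm moves only by the shell command python3 -m inch 'ROWS' [FORCE]. ROWS is JSON, a list that holds one entry, the list of rows, each a list of 7 numbers: the shift along the tool's x, y, z in cm, then the turn, a rotation vector about the tool's x, y, z in degrees, then the gripper command: -1 is fully open, 1 is shut, values between are in proportion. A call has 1 to 5 rows; each row shifts and turns the commanded pose from where the row before left it, along the tool's axes as they then stand; what a row does not reach is not made up. A row lasts 1/10 s, in which the tool goes at most 50 mm and 8.59 degrees, less where a joint would pass 70% of its speed; a pose out of reach is approached as far as the arm can. A call with a gripper value outside its range is refused whole. The fingers move at their own pace and stop on an object; FORCE is the grip in N (left out, the last holds). Time passes only in rows, so rows that do not move let the fingers close. It gives the time, the measured TCP pose, the force and the opening at its end, in the units of the state.
- robot.read_state(): the state, without advancing time (a new reading comes with each control period).
- robot.read_camera(name): name is "side" or "top"; returns a dict with "image" (400x640x3 uint8, blue, green, red), "K" (3x3 intrinsics, pixels), "R" (3x3) and "t" (3): a world point X has camera coordinates R X + t. Camera axes: x right, y down, z forward; pixel columns grow to the right and rows downward; lengths in m; the calibration is good to about 2 mm. A picture is of the moment at which its call begins. There is no depth.
- robot.close_job(): hands the job in, once; it reports no verdict.
The state is a dict: "t": time; "q": joint angles; "dq": joint speeds; "joint_torque": joint torques, N m; "tool_pos": TCP position; "orientation": TCP orientation; "force": force on the tool from outside, world axes, zero at the start; "wrist_torque": the same for the moment, N m; "opening": finger opening in m.
Only numpy, scipy, OpenCV 4.12 (cv2) and the standard library are available. Lean on these libraries where they do the work, as an engineer would, in place of code of your own. Each camera call takes 0.05 s, during which the arm holds its last target. There are 200 camera calls.

### The job

One rinsed radish is still on the saucer: put it into the spinner's basket with the others, then lower the lid gently until it is fully shut. Then take the crank by its knob and turn it clockwise (seen from above) three to four full turns at a steady pace, without taking your hand off the knob on the way, and let go. Do not shove or knock over the tumbler, salt shaker, grater or saucer.

Things in the scene. Friction and masses are not known exactly. Their poses are not given: they have to be found in the camera images.
- spinner: Hand-crank spin dryer, held to the board by its rubber suction foot (fixed). Clear plastic bowl 160 mm across, rim 112 mm above the board, white slotted basket inside. Origin on the board under the bowl's centre, z up. The lid's hinge is on the +x side of the rim (axis parallel to y, 90 mm from the centre, 114 mm up); the lid's tongue comes down on the -x side.
- basket_mid (a point): Middle of the spinner's basket, 60 mm above the board. The basket is round, 123 mm wide inside at the mouth, 111 mm at its floor; floor 26 mm, rim 103 mm above the board. A post 21 mm thick stands in its middle up to 88 mm, and three radishes lie round it, none straight in front (towards the lid's tongue side). With the lid shut the crank drives it round, geared up two to one.
- lid (a joint): Lid angle in rad: 0 fully shut, about 1.5 standing open (start 1.45 to 1.65), stop at 1.8. The hinge is stiff: the lid stays at any angle and takes about 2 N at the tongue to move either way.
- tongue (a point): Grip point in the middle of the lid's front tongue, a flat white tab 22 mm wide (parallel to the hinge), 9 mm thick, reaching 38 mm beyond the lid's round edge. Point: 24 mm beyond that edge, 198 mm from the hinge axis. Lid open: tongue up, point 0.31 m high; shut: level at 115 mm on the spinner's -x side. Pinched by its 22 mm sides it can turn between the fingers as the lid swings.
- crank_axis (a point): Point on the crank's turning axis just below the knob's mid-height; with the lid shut the axis is vertical over the bowl's centre and this point is 172 mm above the board.
- crank (a joint): Crank angle in rad, growing clockwise seen from above onto the shut lid and counting on through every turn; 0 when the arm points at the lid's hinge (start within 0.45 of that). Friction is about 0.07 N m and it stays where it is left.
- knob_mid (a point): Middle of the crank's knob: white barrel grip 24 mm across, 46 mm tall, spinning freely on its pin at the end of the flat grey crank arm, 55 mm from the crank's axis. With the lid shut it stands upright, from 152 to 198 mm above the board (this point 174, the arm's top 150), and goes round in a level circle.
- radish: The radish left on the saucer: round, 30 mm across, with short green stem stubs and a thin root at its ends, lying on its side, about 18 g. Origin at its centre, 15 mm above what it lies on. x runs along root and stems.
- saucer: Beige melamine saucer, loose, 144 mm across and 18 mm high, inner floor flat over the middle 80 mm and 5 mm above the board. Origin under its centre.
- tumbler: Bystander: yellow plastic tumbler, 74 mm across the mouth, 100 mm tall, empty. Origin under its centre.
- shaker: Bystander: glass salt shaker with chrome top, 44 mm across, 80 mm tall. Origin under its centre.
- grater: Bystander: small steel box grater, 50 x 65 mm foot, 141 mm tall with its wire handle. Origin under its centre.
Not all that is in view belongs to the job. Leave any turquoise look-alike of the spinner alone.

How it is judged:
On the way, in this order (a step that is already met when the one before it is completed fails the run):
1. the radish from the saucer lies in the basket, let go (horizontal distance between radish and basket_mid below 0.06 m and height (world z) of radish below 0.085 m and contact force between the fingers and radish below 0.05 N), for 0.2 s.
2. the lid is fully shut (value of joint lid below 0.05 rad), for 0.2 s.
3. the crank has been turned three full turns clockwise (value of joint crank above 17.9 rad), for 0.1 s.
At the end, for the whole second after the job is handed in: The radish is in the basket, the lid is shut to within 0.05 rad, the crank's joint reads between 17.9 and 26.1 rad (three to four turns clockwise from wherever it started, about a twelfth of a turn of slack) and the crank is at rest (horizontal distance between radish and basket_mid below 0.06 m and height (world z) of radish below 0.1 m and value of joint lid below 0.05 rad and value of joint crank between 17.9 and 26.1 rad and velocity of joint crank between -0.3 and 0.3 rad/s); the robot touches nothing.
It fails at once if the lid is slammed (faster than 3 rad/s) (velocity of joint lid below -3 rad/s).
It fails at once if the crank is turned with the lid open (value of joint crank above 3 rad and value of joint lid above 0.15 rad).
It fails at once if the hand leaves the knob part-way through the turns (grasp point more than 60 mm from the knob's middle) (value of joint crank between 3 and 16.5 rad and distance between the grasp point and knob_mid above 0.06 m).
It fails at once if the crank is jerked round (faster than 14 rad/s, over two turns a second) (velocity of joint crank above 14 rad/s).
It fails at once if the tumbler, shaker or grater is shoved more than 40 mm, the saucer more than 80 mm, or one of them is knocked over (distance of any of tumbler, shaker, grater from where it was at the start of the episode above 0.04 m or angle between any of tumbler, shaker, grater, saucer's own z axis and vertical above 0.5 rad or distance of saucer from where it was at the start of the episode above 0.08 m).
It also fails if it takes over 72 s, if anything falls off the work surface, if the arm or the gripper's body presses on something with over 40 N, if the wrist force passes 120 N, or if a joint passes its speed limit or range.

## Working session

There is one attempt and no reset: what is moved stays moved. The work goes in short steps, Python scripts to look and compute and a shell command to move; the robot and the scene stay as the last step left them, time stands still between calls to the robot, and variables do not carry over. Pictures are saved under pics/ and viewed, about 8 in all and at most 12, crops included, and the job is handed in when it is done.

```bash
mkdir -p pics
cat > h.py <<'E'
import numpy as np,cv2
from plant import robot
from scipy.spatial.transform import Rotation as Ro
def cam(n):
    c=robot.read_camera(n); return c
def ray(c,uv,z):
    K,R,t=[np.array(c[k]) for k in("K","R","t")]
    d=R.T@np.linalg.solve(K,[uv[0],uv[1],1.]); o=-R.T@t
    return o+d*(z-o[2])/d[2]
def proj(c,X):
    p=np.array(c["K"])@(np.array(c["R"])@np.array(X)+np.array(c["t"])); return p[:2]/p[2]
def tri(c1,u1,c2,u2):
    A=[]
    b=[]
    for c,u in((c1,u1),(c2,u2)):
        K,R,t=[np.array(c[k]) for k in("K","R","t")]
        d=R.T@np.linalg.solve(K,[u[0],u[1],1.]); d/=np.linalg.norm(d); o=-R.T@t
        P=np.eye(3)-np.outer(d,d); A.append(P); b.append(P@o)
    return np.linalg.lstsq(np.vstack(A),np.hstack(b),rcond=None)[0]
def totool(d):
    s=robot.read_state(); return Ro.from_rotvec(s["orientation"]).as_matrix().T@np.array(d)
E
python3 - <<'E'
from h import *
for n in("top","side"):
    c=cam(n); cv2.imwrite(f"pics/{n}0.png",c["image"]); print(n,(-np.array(c["R"]).T@c["t"]).round(3),np.array(c["R"]).round(2).tolist(),c["K"][0][0])
s=robot.read_state(); print(s["tool_pos"],Ro.from_rotvec(s["orientation"]).as_matrix().round(2).tolist(),s["t"],s["opening"])
E
```

```text
top [ 0.331 -0.013  1.279] [[0.02, -1.0, -0.02], [-1.0, -0.02, -0.09], [0.09, 0.02, -1.0]] 463.0422305526085
side [ 0.191 -0.59   0.879] [[0.91, -0.41, 0.01], [-0.3, -0.69, -0.65], [0.28, 0.59, -0.76]] 412.6192251977798
[0.18669247 0.56968947 0.21770913] [[-0.95, 0.31, -0.0], [0.31, 0.95, -0.0], [0.0, -0.0, -1.0]] 0.1 0.09291390683115844
```

View pics/top0.png

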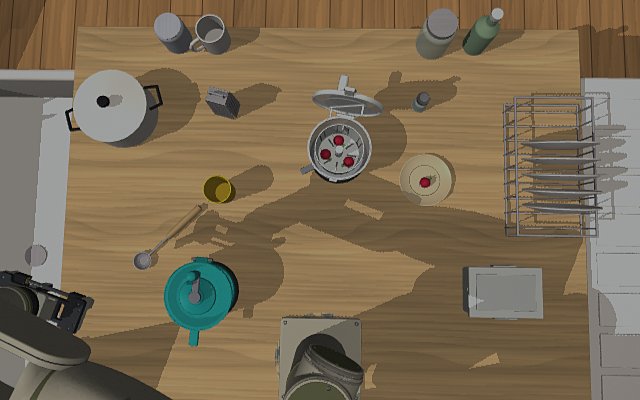

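View pics/side0.png

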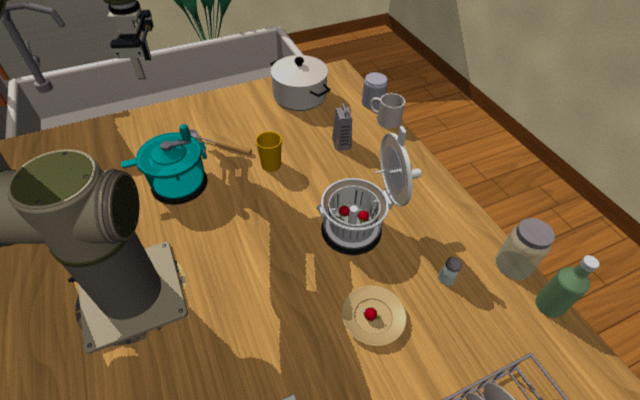

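Top view: spinner bowl about (339,150), open lid above it at (347,98), radish at (425,183) on the saucer, shaker (422,101), grater (223,102) and tumbler (219,189). The turquoise decoy is at (200,295). Next I'll zoom in and measure.

Run:
```python
from h import *
T=cam("top");S=cam("side")
a=cv2.resize(T["image"][65:195,290:460],None,fx=4,fy=4,interpolation=cv2.INTER_CUBIC)[:,:400]
b=cv2.resize(S["image"][120:250,310:430],None,fx=4,fy=4,interpolation=cv2.INTER_CUBIC)[:,:400]
b=cv2.resize(S["image"][120:250,315:415],None,fx=4,fy=4,interpolation=cv2.INTER_CUBIC)
cv2.imwrite("pics/crop1.png",np.hstack([a,b]))
def red(c):
    h=cv2.cvtColor(c["image"],cv2.COLOR_BGR2HSV); m=(((h[...,0]<8)|(h[...,0]>170))&(h[...,1]>180)&(h[...,2]>70)).astype(np.uint8)
    n,l,s,ce=cv2.connectedComponentsWithStats(m); return [(ce[i].round(1),s[i][4]) for i in range(1,n) if s[i][4]>15]
print(red(T));print(red(S))
for u in [r for r,_ in red(T)]: print(u,ray(T,u,.02).round(3))
for n,c,uvs in(("T",T,red(T)),("S",S,red(S))):pass
rt=[r for r,_ in red(T) if r[0]>400][0]; rs=[r for r,_ in red(S) if r[1]>280][0]
print("radish",tri(T,rt,S,rs).round(4))
print("saucer",ray(T,(427,180),.018).round(3),"bowl",ray(T,(339,150),.112).round(3),"shaker",ray(T,(424,97),.08).round(3),"tumbler",ray(T,(219,189),.1).round(3))
```

```text
[(array([338.5, 139.9]), np.int32(65)), (array([325.4, 153.8]), np.int32(60)), (array([348.6, 160.7]), np.int32(66)), (array([424.6, 182. ]), np.int32(73))]
[(array([344. , 210.4]), np.int32(69)), (array([363.2, 215.1]), np.int32(75)), (array([370.2, 313.6]), np.int32(112))]
[338.5 139.9] [ 0.591 -0.039  0.02 ]
[325.4 153.8] [ 0.552 -0.004  0.02 ]
[348.6 160.7] [ 0.533 -0.068  0.02 ]
[424.6 182. ] [ 0.478 -0.275  0.02 ]
radish [ 0.4783 -0.2756  0.0185]
saucer [ 0.484 -0.282  0.018] bowl [ 0.546 -0.039  0.112] shaker [ 0.696 -0.262  0.08 ] tumbler [0.442 0.268 0.1  ]
```

View pics/crop1.png

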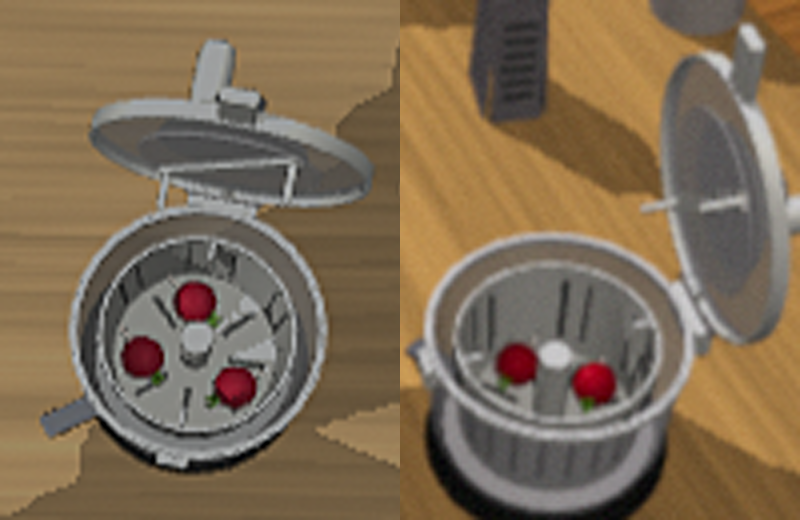

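Run:
```python
from h import *
T=cam("top");S=cam("side")
print("bowl T",ray(T,(339.6,149.2),.112).round(4),"S",ray(S,(355,204),.112).round(4))
print("notch",ray(T,(333,180.5),.108).round(4),"hinge",ray(T,(345.5,117),.114).round(4))
print("tongue tip",tri(T,(349.5,88),S,(402.5,128)).round(3))
print("post",tri(T,(339.5,148.5),S,(353.7,208.5)).round(4))
h=cv2.cvtColor(T["image"],cv2.COLOR_BGR2HSV)[165:200,400:450]
g=(h[...,0]>35)&(h[...,0]<80)&(h[...,1]>90); y,x=np.nonzero(g); print("green",len(x),x.mean()+400,y.mean()+165, list(zip(x+400,y+165))[:20])
d=totool(np.array([.478,-.2755,.20])-robot.read_state()["tool_pos"]); print("to radish (tool cm)",(d*100).round(2))
```

```text
bowl T [ 0.548  -0.0404  0.112 ] S [ 0.5526 -0.0466  0.112 ]
notch [ 0.4679 -0.0247  0.108 ] hinge [ 0.6313 -0.0543  0.114 ]
tongue tip [ 0.64  -0.055  0.326]
post [ 0.5545 -0.0407  0.0872]
green 6 429.8333333333333 177.83333333333334 [(np.int64(429), np.int64(177)), (np.int64(430), np.int64(177)), (np.int64(429), np.int64(178)), (np.int64(430), np.int64(178)), (np.int64(431), np.int64(178)), (np.int64(430), np.int64(179))]
to radish (tool cm) [-54.01 -71.27   1.87]
```

```bash
python3 -m inch '[[[-3,-3.95,0,0,0,0,-1],[-3,-3.95,0,0,0,0,-1],[-3,-3.95,0,0,0,0,-1],[-3,-3.95,0,0,0,0,-1],[-3,-3.95,0,0,0,0,-1]]]'
python3 -m inch '[[[-3,-3.95,0,0,0,0,-1],[-3,-3.95,0,0,0,0,-1],[-3,-3.95,0,0,0,0,-1],[-3,-3.95,0,0,0,0,-1],[-3,-3.95,0,0,0,0,-1]]]'
python3 -m inch '[[[-3,-3.95,0,0,0,0,-0.1],[-3,-3.95,0,0,0,0,-0.1],[-3,-3.95,0,0,0,0,0.1],[-3,-3.95,0,0,0,0,0.1],[-3,-3.95,0,0,0,0,0.1]]]'
python3 -m inch '[[[-3,-3.95,0,0,0,0,0.1],[-3,-3.95,0,0,0,0,0.1],[-3,-3.95,0,0,0,0,0.1],[0,0,0,0,0,8,0.1],[0,0,0,0,0,8,0.1]]]'
python3 -m inch '[[[0,0,2,0,0,8,0.1],[0,0,4,0,0,8,0.1],[0,0,4,0,0,0,0.1],[0,0,0,0,0,0,0.1]]]'
python3 - <<'E'
from h import *
s=robot.read_state();M=Ro.from_rotvec(s["orientation"]).as_matrix()
print(s["tool_pos"],M.round(2).tolist(),"yaw y",np.degrees(np.arctan2(M[1,1],M[0,1])))
print((totool(np.array([.478,-.2755,.008])-s["tool_pos"])*100).round(2))
E
```

```text
t: 0.8
tool_pos: [0.2681, 0.334, 0.2186]
orientation: [0.494, 3.102, 0.0]
force: [0.8, -0.5, 0.8]
opening: 0.0929
t: 1.3
tool_pos: [0.3492, 0.0995, 0.219]
orientation: [0.495, 3.101, 0.001]
force: [1.2, 0.6, -0.3]
opening: 0.0931
t: 1.8
tool_pos: [0.4302, -0.1354, 0.2189]
orientation: [0.496, 3.101, -0.0]
force: [0.0, 0.2, 0.3]
opening: 0.0575
t: 2.3
tool_pos: [0.4782, -0.2752, 0.2173]
orientation: [-0.933, -2.997, -0.001]
force: [-0.8, 0.3, -0.9]
opening: 0.0417
t: 2.7
tool_pos: [0.4747, -0.271, 0.1123]
orientation: [-1.327, -2.836, -0.003]
force: [-0.6, 0.3, -1.1]
opening: 0.0418
[ 0.47466942 -0.2710033   0.11228904] [[-0.64, 0.77, -0.01], [0.77, 0.64, 0.01], [0.01, -0.0, -1.0]] yaw y 39.858813411503775
[-0.67 -0.   10.42]
```

```bash
python3 -m inch '[[[-0.6,0,3.5,0,0,0,0.1],[0,0,3.5,0,0,0,0.1],[0,0,2,0,0,0,0.1],[0,0,0,0,0,0,0.1],[0,0,0,0,0,0,0.1]]]'
python3 - <<'E'
from h import *
s=robot.read_state()
S=cam("side");T=cam("top")
a=cv2.resize(S["image"][250:360,310:430],None,fx=4,fy=4,interpolation=cv2.INTER_CUBIC)[:,:400]
b=cv2.resize(T["image"][140:250,380:480],None,fx=4,fy=4,interpolation=cv2.INTER_CUBIC)
cv2.imwrite("pics/r1.png",np.hstack([a,b]))
print((totool(np.array([.478,-.2755,.008])-s["tool_pos"])*100).round(2))
E
```

```text
t: 3.2
tool_pos: [0.4833, -0.2789, 0.0306]
orientation: [1.33, 2.845, -0.0]
force: [0.2, 0.3, -0.3]
opening: 0.0418
[ 0.61 -0.19  2.25]
```

View pics/r1.png

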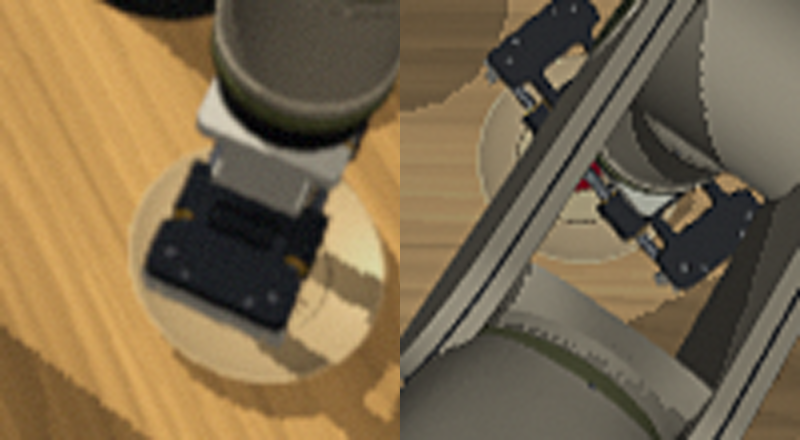

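The image shows the fingers straddling the saucer's middle, with the red of the radish just visible between them. I'll correct the 6 mm overshoot, go down and grip.

```bash
python3 -m inch '[[[0.6,-0.15,0,0,0,0,0.1],[0,0,1,0,0,0,0.1],[0,0,0.8,0,0,0,0.1],[0,0,0,0,0,0,0.1],[0,0,0,0,0,0,0.1]]]' 8
```

```text
t: 3.8
tool_pos: [0.4769, -0.2743, 0.01]
orientation: [-1.331, -2.844, -0.0]
force: [0.4, -0.1, -0.0]
opening: 0.0419
```

```bash
python3 -m inch '[[[0,0,0.25,0,0,0,0.1],[0,0,0,0,0,0,1],[0,0,0,0,0,0,1],[0,0,0,0,0,0,1],[0,0,0,0,0,0,1]]]' 8
python3 -m inch '[[[0,0,0,0,0,0,1],[0,0,-1,0,0,0,1],[0,0,-3,0,0,0,1],[0,0,-4,0,0,0,1],[0,0,-4,0,0,0,1]]]'
python3 -m inch '[[[0,0,-4,0,0,0,1],[0,0,-3,0,0,-8,1],[0,0,0,0,0,-8,1],[0,0,0,0,0,-8,1],[0,0,0,0,0,-8,1]]]'
python3 -m inch '[[[0,0,0,0,0,-8,1],[0,0,0,0,0,0,1],[0,0,0,0,0,0,1]]]'
python3 - <<'E'
from h import *
s=robot.read_state();M=Ro.from_rotvec(s["orientation"]).as_matrix()
print(s["tool_pos"],"yaw y",np.degrees(np.arctan2(M[1,1],M[0,1])),s["opening"])
d=np.array([.984,-.179])
print((totool(np.r_[np.array([.550,-.042])-.034*d,.19]-s["tool_pos"])*100).round(2))
E
```

```text
t: 4.3
tool_pos: [0.4775, -0.2747, 0.0082]
orientation: [1.331, 2.845, -0.0]
force: [-0.5, -0.3, 0.4]
opening: 0.0291
t: 4.8
tool_pos: [0.4769, -0.2743, 0.1298]
orientation: [-1.331, -2.845, -0.0]
force: [1.6, 0.1, 0.3]
opening: 0.029
t: 5.3
tool_pos: [0.4776, -0.2748, 0.1995]
orientation: [0.486, 3.102, -0.001]
force: [-0.9, 0.0, 0.1]
opening: 0.029
t: 5.6
tool_pos: [0.4774, -0.2747, 0.1987]
orientation: [0.285, 3.128, -0.0]
force: [-0.8, 0.2, 0.2]
opening: 0.0291
[ 0.4774221  -0.274696    0.19872218] yaw y 79.60576978419203 0.02909133212320325
[ 0.46 24.19  0.87]
```

```bash
python3 -m inch '[[[0.1,4.5,0,0,0,0,1],[0.1,4.5,0,0,0,0,1],[0.1,4.5,0,0,0,0,1],[0.1,4.5,0,0,0,0,1],[0.06,3.7,0,0,0,0,1]]]'
python3 -m inch '[[[0,2.5,0,0,0,0,1],[0,0,0,0,0,0,1],[0,0,0,0,0,0,1],[0,0,2,0,0,0,1],[0,0,2,0,0,0,1]]]'
python3 -m inch '[[[0,0,0,0,0,0,1],[0,0,0,0,0,0,1]]]'
python3 - <<'E'
from h import *
S=cam("side");T=cam("top")
s=robot.read_state();print(s["tool_pos"])
a=cv2.resize(S["image"][90:260,290:430],None,fx=3,fy=3,interpolation=cv2.INTER_CUBIC)[:,:400]
b=cv2.resize(T["image"][65:235,270:400],None,fx=3,fy=3,interpolation=cv2.INTER_CUBIC)
cv2.imwrite("pics/b1.png",np.hstack([a,b]))
E
```

```text
t: 6.1
tool_pos: [0.5111, -0.058, 0.1985]
orientation: [0.283, 3.128, 0.0]
force: [-0.3, 0.1, -0.7]
opening: 0.0292
t: 6.6
tool_pos: [0.5161, -0.0371, 0.1586]
orientation: [0.283, 3.127, -0.001]
force: [-0.5, 0.2, -0.6]
opening: 0.0287
t: 6.8
tool_pos: [0.5151, -0.0366, 0.1582]
orientation: [-0.281, -3.128, 0.0]
force: [0.7, 0.6, -0.1]
opening: 0.0291
[ 0.51613608 -0.03642959  0.15947394]
```

View pics/b1.png

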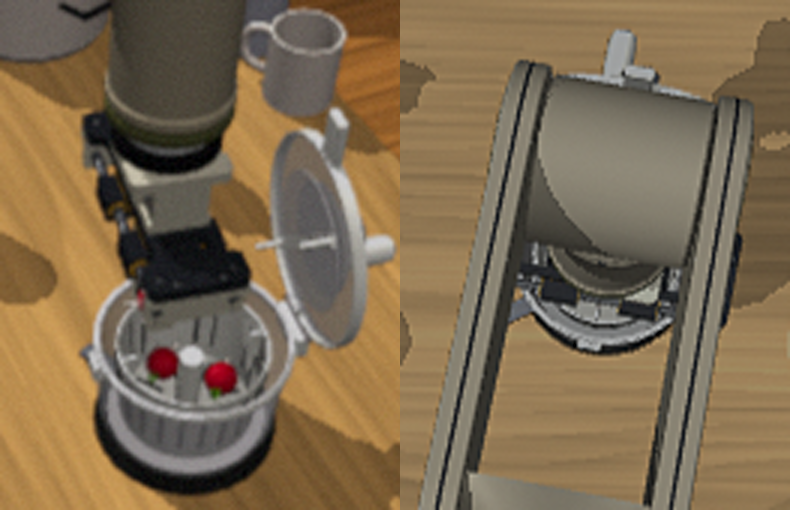

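The gripper holds the radish over the front of the basket, clear of the lid. Lowering now.

```bash
python3 -m inch '[[[0,0,2.5,0,0,0,1],[0,0,2.5,0,0,0,1],[0,0,1.5,0,0,0,1],[0,0,1.5,0,0,0,1],[0,0,0,0,0,0,1]]]'
python3 -m inch '[[[0,0,0,0,0,0,0.1],[0,0,0,0,0,0,0.1],[0,0,0,0,0,0,0.1],[0,0,0,0,0,0,0.1]]]'
python3 -m inch '[[[0,0,-3,0,0,0,0.1],[0,0,-4,0,0,0,0.1],[0,0,-4,0,0,0,0.1],[0,0,-4,0,0,0,0.1],[-4,0,0,0,0,0,0.1]]]'
python3 - <<'E'
from h import *
s=robot.read_state();M=Ro.from_rotvec(s["orientation"]).as_matrix()
print(s["tool_pos"],M.round(3).tolist(),s["q"])
E
```

```text
t: 7.4
tool_pos: [0.5145, -0.0356, 0.0766]
orientation: [-0.278, -3.127, -0.0]
force: [-1.2, -0.1, -0.8]
opening: 0.0288
t: 7.8
tool_pos: [0.516, -0.0357, 0.0789]
orientation: [0.278, 3.128, -0.0]
force: [-1.1, -0.6, -0.4]
opening: 0.0421
t: 8.3
tool_pos: [0.5573, -0.0427, 0.2384]
orientation: [0.276, 3.116, -0.002]
force: [1.3, 0.5, 1.7]
opening: 0.0415
[ 0.55729311 -0.04273436  0.23835818] [[-0.984, 0.176, 0.014], [0.176, 0.984, -0.002], [-0.014, 0.0, -1.0]] [-1.68286292e-01 -2.39364464e-03  1.59095364e+00  3.20450307e-05
  1.53914170e+00 -1.56251392e+00]
```

```bash
python3 -m inch '[[[4.5,0,-3,0,0,0,0.1],[4.5,0,-2,0,0,0,0.1],[4.5,0,-2,0,0,0,0.1],[4.5,0,-2,0,0,0,0.0],[0,0,-2,0,0,0,0.0]]]'
python3 -m inch '[[[3,0,-2,0,0,0,0],[0,0,0,0,0,0,0],[0,0,0,0,0,0,0]]]'
python3 - <<'E'
from h import *
S=cam("side");T=cam("top")
s=robot.read_state();print(s["tool_pos"])
a=cv2.resize(S["image"][110:245,315:415],None,fx=4,fy=4,interpolation=cv2.INTER_CUBIC)
b=cv2.resize(T["image"][65:200,290:390],None,fx=4,fy=4,interpolation=cv2.INTER_CUBIC)
cv2.imwrite("pics/l1.png",np.hstack([a,b]))
E
```

```text
t: 8.8
tool_pos: [0.3774, -0.0107, 0.3378]
orientation: [0.277, 3.127, -0.0]
force: [1.5, -0.5, 0.6]
opening: 0.0462
t: 9.1
tool_pos: [0.3519, -0.0063, 0.3566]
orientation: [0.278, 3.126, -0.0]
force: [0.3, -0.4, -0.5]
opening: 0.0463
[ 0.35174537 -0.0063402   0.35500391]
```

View pics/l1.png

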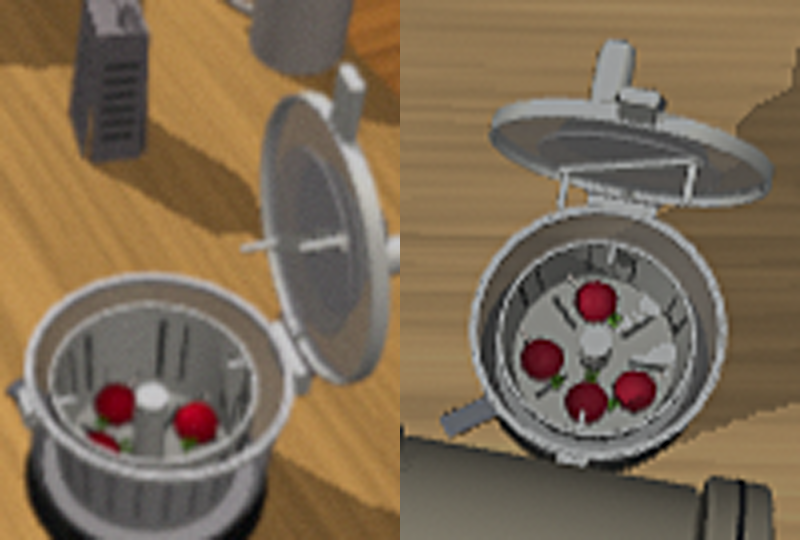

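All four radishes lie in the basket, the fourth at the front gap. The tongue tip is at top pixel (350.5,89) and side pixel (402.5,127.5).

Run:
```python
from h import *
S=cam("side");T=cam("top")
p=tri(T,(350.5,89),S,(402.5,127.5));print("tip",p.round(4))
e=lambda x,y:(290+x/4,65+y/4)
c=ray(T,(290+(470+728)/2/4-100+0,65+(207+463)/2/4),.112);print("bowl",c.round(4))
s=robot.read_state();print((totool(p+[0,0,.03]-s["tool_pos"])*100).round(2))
```

```text
tip [ 0.6367 -0.0567  0.3295]
bowl [ 0.5492 -0.0407  0.112 ]
[-28.95   0.07  -0.55]
```

```bash
python3 -m inch '[[[-4.8,0,0,0,0,0,0],[-4.8,0,0,0,0,0,0],[-4.8,0,-0.1,0,0,0,0],[-4.8,0,-0.1,0,0,0,0],[-4.8,0,-0.1,0,0,0,0]]]'
python3 -m inch '[[[-4.7,0,0,0,0,0,0],[0,0,0,0,0,0,0],[0,0,0,0,0,0,0],[0,0,0,0,0,0,0]]]'
python3 - <<'E'
from h import *
s=robot.read_state();print(s["tool_pos"],(totool(np.array([.6370,-.0567,.295])-s["tool_pos"])*100).round(2))
E
```

```text
t: 9.8
tool_pos: [0.5898, -0.049, 0.3568]
orientation: [-0.278, -3.127, -0.0]
force: [0.7, -0.2, 0.2]
opening: 0.0463
t: 10.2
tool_pos: [0.6336, -0.0567, 0.3588]
orientation: [-0.278, -3.129, -0.0]
force: [-0.6, -0.4, 0.3]
opening: 0.0467
[ 0.63355266 -0.05668873  0.35880589] [-0.34  0.06  6.38]
```

```bash
python3 -m inch '[[[-0.3,0,2,0,0,0,0],[0,0,2,0,0,0,0],[0,0,2.2,0,0,0,0],[0,0,0,0,0,0,0],[0,0,0,0,0,0,0]]]'
python3 - <<'E'
from h import *
S=cam("side");T=cam("top")
s=robot.read_state();print(s["tool_pos"],s["force"])
a=cv2.resize(S["image"][50:230,340:460],None,fx=3,fy=3,interpolation=cv2.INTER_CUBIC)
b=cv2.resize(T["image"][15:195,280:400],None,fx=3,fy=3,interpolation=cv2.INTER_CUBIC)
cv2.imwrite("pics/g1.png",np.hstack([a,b]))
E
```

```text
t: 10.7
tool_pos: [0.6363, -0.0572, 0.2989]
orientation: [0.278, 3.127, -0.0]
force: [-0.4, 0.2, -0.1]
opening: 0.0467
[ 0.63725791 -0.0573887   0.29986797] [-0.0426872  -0.38647676  0.43593577]
```

View pics/g1.png

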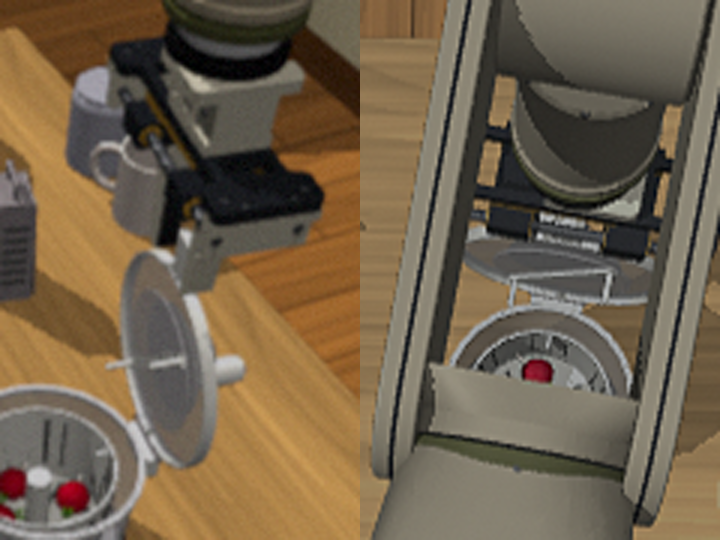

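The fingers straddle the tongue at side crop (205,260). Going down a little more and pinching.

```bash
python3 -m inch '[[[0,0,0.4,0,0,0,0],[0,0,0,0,0,0,1],[0,0,0,0,0,0,1],[0,0,0,0,0,0,1],[0,0,0,0,0,0,1]]]' 12
python3 - <<'E'
from h import *
s=robot.read_state();print(s["tool_pos"],s["force"],s["opening"],s["orientation"])
g=s["tool_pos"]+np.array([0,0,.019]); r=np.hypot(.198,0)
# arc in hinge plane: point = hinge + r*( -cos, sin); rows in tool axes (x=-lid dir => +x tool is toward tongue side; z down)
r=g[2]-.114; th=np.radians(np.linspace(90,0,19)); P=np.c_[r*np.cos(th),-r*np.sin(th)]*100
print(r,np.diff(P,axis=0).round(2).tolist())
E
```

```text
t: 11.3
tool_pos: [0.6372, -0.0566, 0.2929]
orientation: [0.277, 3.129, 0.002]
force: [-0.2, 0.6, -0.1]
opening: 0.0221
[ 0.63717764 -0.05664843  0.29289401] [-0.1604741   0.56609619 -0.10651403] 0.02209615636574961 [2.77031052e-01 3.12920138e+00 1.97763843e-03]
0.19789400670638657 [[1.72, 0.08], [1.71, 0.23], [1.69, 0.37], [1.65, 0.52], [1.59, 0.66], [1.53, 0.8], [1.46, 0.93], [1.37, 1.05], [1.27, 1.17], [1.17, 1.27], [1.05, 1.37], [0.93, 1.46], [0.8, 1.53], [0.66, 1.59], [0.52, 1.65], [0.37, 1.69], [0.23, 1.71], [0.08, 1.72]]
```

```bash
python3 -m inch '[[[1.72,0,0.08,0,0,0,1],[1.71,0,0.23,0,0,0,1],[1.69,0,0.37,0,0,0,1],[1.65,0,0.52,0,0,0,1],[1.6,0,0.66,0,0,0,1]]]'
python3 -m inch '[[[1.53,0,0.8,0,0,0,1],[1.46,0,0.93,0,0,0,1],[1.37,0,1.05,0,0,0,1],[1.27,0,1.17,0,0,0,1],[0,0,0,0,0,0,1]]]'
python3 - <<'E'
from h import *
s=robot.read_state();g=s["tool_pos"]+np.array([0,0,.019]); h=np.array([.6372,-.0567,.114]);d=g-h
print(g,s["opening"],"r",np.linalg.norm(d),"ang",np.degrees(np.arctan2(d[2],np.hypot(d[0],d[1]))),totool(d)*100)
E
```

```text
t: 11.8
tool_pos: [0.5548, -0.0416, 0.2746]
orientation: [0.276, 3.127, 0.002]
force: [5.0, 4.7, -1.4]
opening: 0.0222
t: 12.3
tool_pos: [0.4972, -0.031, 0.2337]
orientation: [-0.276, -3.127, -0.004]
force: [-3.2, 5.8, 1.6]
opening: 0.0215
[ 0.49717262 -0.03101949  0.25268808] 0.021541911008863147 r 0.1987499391209477 ang 44.25091333498249 [ 14.27907797   0.10337613 -13.82434912]
```

```bash
python3 -m inch '[[[1.17,0.05,1.27,0,0,0,1],[1.05,0.05,1.37,0,0,0,1],[0.93,0.05,1.46,0,0,0,1],[0.8,0.05,1.53,0,0,0,1],[0.66,0.05,1.59,0,0,0,1]]]'
python3 -m inch '[[[0.52,0.05,1.65,0,0,0,1],[0.37,0,1.69,0,0,0,1],[0.23,0,1.5,0,0,0,1],[0,0,0.8,0,0,0,1],[0,0,0,0,0,0,1]]]'
python3 - <<'E'
from h import *
s=robot.read_state();g=s["tool_pos"]+np.array([0,0,.019]); h=np.array([.6372,-.0567,.114]);d=g-h
print(g,s["opening"],s["force"],"r",np.linalg.norm(d),"ang",np.degrees(np.arctan2(d[2],np.hypot(d[0],d[1]))),totool(d)*100)
E
```

```text
t: 12.8
tool_pos: [0.453, -0.0228, 0.1624]
orientation: [-0.278, -3.128, 0.003]
force: [-4.8, -6.1, 2.4]
opening: 0.0219
t: 13.3
tool_pos: [0.4408, -0.0206, 0.104]
orientation: [-0.278, -3.124, 0.003]
force: [-6.2, -4.8, -3.1]
opening: 0.0219
[ 0.44075601 -0.02060013  0.12295632] 0.021879316971157824 [-6.15594676 -4.80360479 -3.11507563] r 0.1999341336445444 ang 2.5675002511615 [19.97754518  0.0809356  -0.79228523]
```

```bash
python3 -m inch '[[[0,-0.1,0.4,0,0,0,1],[0,0,0.3,0,0,0,1],[0,0,0.2,0,0,0,1],[0,0,0,0,0,0,1],[0,0,0,0,0,0,1]]]'
python3 -m inch '[[[0,0,0.3,0,0,0,1],[0,0,0,0,0,0,1],[0,0,0,0,0,0,1]]]'
```

```text
t: 13.8
tool_pos: [0.4405, -0.0206, 0.0956]
orientation: [-0.277, -3.123, 0.001]
force: [-6.3, -0.5, -2.8]
opening: 0.0217
t: 14.1
tool_pos: [0.4406, -0.0206, 0.0926]
orientation: [-0.277, -3.124, 0.001]
force: [-7.3, -1.2, -2.4]
opening: 0.0219
```

```bash
python3 -m inch '[[[0,0,0.3,0,0,0,1],[0,0,0.2,0,0,0,1],[0,0,0,0,0,0,1]]]'
python3 - <<'E'
from h import *
S=cam("side")
s=robot.read_state();print(s["tool_pos"],s["force"])
cv2.imwrite("pics/s1.png",cv2.resize(S["image"][110:260,280:440],None,fx=4,fy=4,interpolation=cv2.INTER_CUBIC))
E
```

```text
t: 14.4
tool_pos: [0.4407, -0.0206, 0.0877]
orientation: [-0.277, -3.124, 0.001]
force: [-6.0, -0.1, -3.4]
opening: 0.0219
[ 0.44067605 -0.0206137   0.08767036] [-7.19197421 -0.57742422 -3.16259296]
```

View pics/s1.png

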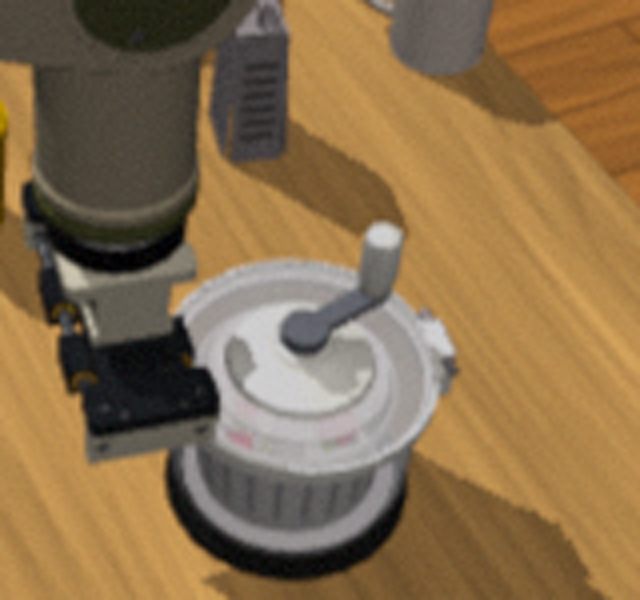

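The lid looks shut, with the crank arm pointing towards the hinge and the knob top at crop (383,235). The downward push showed no hard stop, so I'll let go and press the tongue from above with closed fingers.

```bash
python3 -m inch '[[[0,0,0,0,0,0,0],[0,0,0,0,0,0,0],[0,0,0,0,0,0,0],[0,0,-2,0,0,0,0],[0,0,-3,0,0,0,0]]]'
python3 -m inch '[[[0,0,-2,0,0,0,1],[0,0,0,0,0,0,1],[0,0,0,0,0,0,1],[0,0,0,0,0,0,1],[0,0,0,0,0,0,1]]]' 20
python3 -m inch '[[[0,0,0,0,0,0,1],[0,0,1.5,0,0,0,1],[0,0,0.8,0,0,0,1],[0,0,0.4,0,0,0,1],[0,0,0,0,0,0,1]]]'
```

```text
t: 14.95
tool_pos: [0.4418, -0.0204, 0.1382]
orientation: [-0.278, -3.126, -0.0]
force: [0.5, -0.3, 1.1]
opening: 0.0465
t: 15.45
tool_pos: [0.4423, -0.0205, 0.1578]
orientation: [-0.278, -3.127, -0.0]
force: [0.2, 0.5, 0.0]
opening: 0.011
t: 15.95
tool_pos: [0.4424, -0.0205, 0.1313]
orientation: [-0.278, -3.127, -0.0]
force: [0.2, -0.2, 0.2]
opening: 0.0005
```

```bash
python3 -m inch '[[[0,0,0.5,0,0,0,1],[0,0,0.3,0,0,0,1],[0,0,0,0,0,0,1]]]'
python3 -m inch '[[[0,0,0.3,0,0,0,1],[0,0,0.2,0,0,0,1],[0,0,0,0,0,0,1]]]'
```

```text
t: 16.25
tool_pos: [0.4429, -0.0206, 0.1238]
orientation: [-0.278, -3.129, -0.0]
force: [-0.2, -0.0, 0.1]
opening: 0.0005
t: 16.55
tool_pos: [0.4434, -0.0207, 0.1201]
orientation: [0.278, 3.129, -0.0]
force: [-3.3, -0.3, 8.1]
opening: 0.0004
```

```bash
python3 -m inch '[[[0,0,0.25,0,0,0,1],[0,0,0,0,0,0,1],[0,0,0,0,0,0,1]]]'
python3 -m inch '[[[0,0,-2,0,0,0,1],[0,0,-4,0,0,0,0],[0,0,-4.5,0,0,0,0],[0,0,-4.5,0,0,0,0],[4.5,0,0,0,0,0,0]]]'
python3 -m inch '[[[4.5,0,0,0,0,0,0],[3.5,0,0,0,0,0,0],[0,0,0,0,0,0,0],[0,0,0,0,0,0,0]]]'
python3 - <<'E'
from h import *
S=cam("side");T=cam("top")
s=robot.read_state();print(s["tool_pos"],s["opening"])
a=cv2.resize(S["image"][120:250,315:415],None,fx=4,fy=4,interpolation=cv2.INTER_CUBIC)
b=cv2.resize(T["image"][65:195,290:390],None,fx=4,fy=4,interpolation=cv2.INTER_CUBIC)
cv2.imwrite("pics/k1.png",np.hstack([a,b]))
E
```

```text
t: 16.85
tool_pos: [0.4435, -0.0207, 0.1198]
orientation: [0.278, 3.128, -0.0]
force: [-14.8, 2.5, 28.6]
opening: 0.0007
t: 17.35
tool_pos: [0.4041, -0.0138, 0.2738]
orientation: [0.278, 3.119, -0.001]
force: [-1.4, -0.0, 0.9]
opening: 0.0278
t: 17.75
tool_pos: [0.3203, 0.0014, 0.2672]
orientation: [0.278, 3.126, -0.0]
force: [0.5, 0.0, 0.2]
opening: 0.0463
[0.32063774 0.0012774  0.26671374] 0.04656161796059128
```

View pics/k1.png

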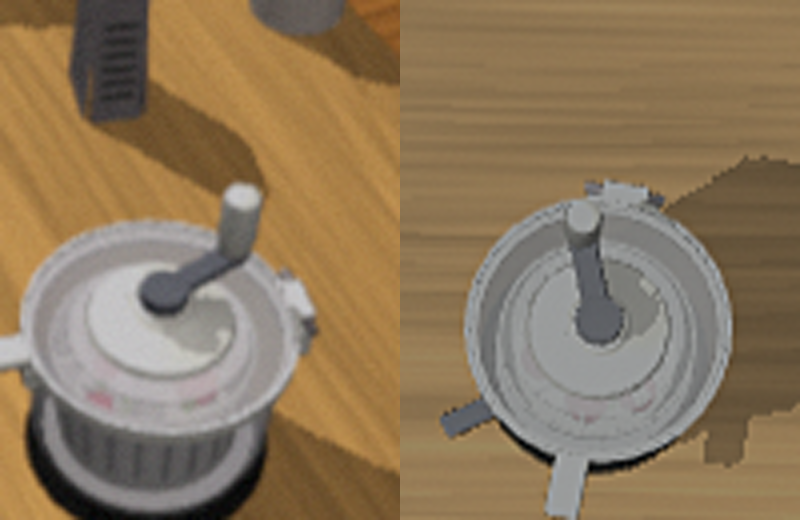

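Lid shut: it stopped hard at 28 N with the tongue top at 0.120. The knob's top is at top crop (586,217), the hub at (600,320). In the side crop they are at (242,193) and (165,290).

Run:
```python
from h import *
S=cam("side");T=cam("top")
k=tri(T,(336.5,119.2),S,(375.5,168.2));h=tri(T,(340,145),S,(356.2,192.5))
print("knob",k.round(4),ray(T,(336.5,119.2),.198).round(4),ray(S,(375.5,168.2),.198).round(4),"hub",h.round(4),ray(T,(340,145),.152).round(4))
c=np.array([.5495,-.0415]);d=k[:2]-c;print("r",np.linalg.norm(d),np.degrees(np.arctan2(d[1],d[0])))
s=robot.read_state();print((totool(np.r_[k[:2],.25]-s["tool_pos"])*100).round(2))
```

```text
knob [ 0.6053 -0.0305  0.1987] [ 0.6041 -0.03    0.198 ] [ 0.6071 -0.0302  0.198 ] hub [ 0.5535 -0.041   0.1475] [ 0.5511 -0.0402  0.152 ]
r 0.0568302120131217 11.14836924151587
[-28.59   1.9    1.61]
```

```bash
python3 -m inch '[[[-4.7,0.3,0,0,0,0,0],[-4.7,0.3,0,0,0,0,0],[-4.7,0.3,0,0,0,0,0],[-4.7,0.3,0,0,0,0,0],[-4.7,0.3,0,0,0,0,0]]]'
python3 -m inch '[[[-4.7,0.3,0,0,0,0,0],[-0.4,0.1,0,0,0,0,0],[0,0,2,0,0,0,0],[0,0,0,0,0,0,0],[0,0,0,0,0,0,0]]]'
python3 - <<'E'
from h import *
s=robot.read_state();print(s["tool_pos"],(totool(np.array([.605,-.0305,.160])-s["tool_pos"])*100).round(2))
E
```

```text
t: 18.45
tool_pos: [0.5564, -0.0256, 0.2649]
orientation: [-0.278, -3.127, -0.0]
force: [0.2, 0.1, -0.1]
opening: 0.0467
t: 18.95
tool_pos: [0.6044, -0.0303, 0.2458]
orientation: [-0.278, -3.127, -0.0]
force: [-0.6, 0.6, -0.1]
opening: 0.0469
[ 0.60436638 -0.03025986  0.24578378] [-0.09 -0.01  8.58]
```

```bash
python3 -m inch '[[[-0.1,0,3,0,0,0,0],[0,0,3,0,0,0,0],[0,0,2.3,0,0,0,0],[0,0,0,0,0,0,0],[0,0,0,0,0,0,0]]]'
python3 -m inch '[[[0,0,0,0,0,0,1],[0,0,0,0,0,0,1],[0,0,0,0,0,0,1],[0,0,0,0,0,0,1],[0,0,0,0,0,0,1]]]' 20
python3 - <<'E'
from h import *
s=robot.read_state();p=s["tool_pos"];print(p,s["force"],s["opening"])
c=np.array([.551,-.0407]);d=p[:2]-c;r=.055;a0=np.arctan2(d[1],d[0]);print(np.linalg.norm(d),np.degrees(a0))
a=a0-np.radians(24)*np.arange(16);P=np.c_[c[0]+r*np.cos(a),c[1]+r*np.sin(a),0*a]
R=Ro.from_rotvec(s["orientation"]).as_matrix()
D=np.diff(P,axis=0)@R*100
for i in range(0,15,5):print(D[i:i+5,:2].round(2).tolist())
E
```

```text
t: 19.45
tool_pos: [0.6061, -0.0305, 0.1652]
orientation: [0.278, 3.128, -0.0]
force: [0.9, -0.3, 0.9]
opening: 0.0462
t: 19.95
tool_pos: [0.6067, -0.0305, 0.1648]
orientation: [0.278, 3.127, 0.0]
force: [0.3, 0.2, 4.4]
opening: 0.0235
[ 0.60670582 -0.03047621  0.16482182] [0.2662423  0.22599558 4.38990893] 0.023548700805038167
0.05663624082535543 10.39985645562206
[[-0.34, -2.26], [0.61, -2.2], [1.45, -1.77], [2.05, -1.02], [2.28, -0.1]]
[[2.13, 0.84], [1.6, 1.63], [0.8, 2.14], [-0.14, 2.28], [-1.05, 2.03]]
[[-1.79, 1.43], [-2.21, 0.57], [-2.26, -0.38], [-1.91, -1.26], [-1.23, -1.93]]
```

```bash
python3 -m inch '[[[-0.34,-2.26,0,0,0,0,1],[0.61,-2.2,0,0,0,0,1],[1.45,-1.77,0,0,0,0,1],[2.05,-1.02,0,0,0,0,1],[2.28,-0.1,0,0,0,0,1]]]'
python3 - <<'E'
from h import *
s=robot.read_state();d=s["tool_pos"][:2]-np.array([.551,-.0407]);print(np.linalg.norm(d),np.degrees(np.arctan2(d[1],d[0])),s["force"],s["opening"])
E
```

```text
t: 20.45
tool_pos: [0.5339, -0.0934, 0.1648]
orientation: [0.28, 3.126, -0.001]
force: [5.8, 8.2, 1.3]
opening: 0.0236
0.055395892216588 -107.97195170906255 [5.80222776 8.20144993 1.2983007 ] 0.023552496809770174
```

```bash
python3 -m inch '[[[2.13,0.84,0,0,0,0,1],[1.6,1.63,0,0,0,0,1],[0.8,2.14,0,0,0,0,1],[-0.14,2.28,0,0,0,0,1],[-1.05,2.03,0,0,0,0,1]]]'
python3 -m inch '[[[-1.79,1.43,0,0,0,0,1],[-2.21,0.57,0,0,0,0,1],[-2.26,-0.38,0,0,0,0,1],[-1.91,-1.26,0,0,0,0,1],[-1.23,-1.93,0,0,0,0,1]]]'
python3 - <<'E'
from h import *
s=robot.read_state();d=s["tool_pos"][:2]-np.array([.551,-.0407]);print(np.linalg.norm(d),np.degrees(np.arctan2(d[1],d[0])),s["force"],s["opening"],s["tool_pos"][2])
E
```

```text
t: 20.95
tool_pos: [0.5167, 0.0015, 0.1648]
orientation: [0.278, 3.127, -0.002]
force: [8.9, -13.2, -0.7]
opening: 0.0233
t: 21.45
tool_pos: [0.607, -0.0304, 0.1646]
orientation: [0.276, 3.129, 0.0]
force: [-8.2, 0.8, 5.0]
opening: 0.0235
0.05698273290122493 10.433436834735161 [-8.19595203  0.8158377   4.99091468] 0.023489308466843682 0.16464779667807236
```

```bash
python3 -m inch '[[[-0.24,-2.26,0,0,0,0,1],[0.61,-2.2,0,0,0,0,1],[1.45,-1.77,0,0,0,0,1],[2.05,-1.02,0,0,0,0,1],[2.28,-0.1,0,0,0,0,1]]]'
python3 -m inch '[[[2.13,0.84,0,0,0,0,1],[1.6,1.63,0,0,0,0,1],[0.8,2.14,0,0,0,0,1],[-0.14,2.28,0,0,0,0,1],[-1.05,2.03,0,0,0,0,1]]]'
python3 -m inch '[[[-1.79,1.43,0,0,0,0,1],[-2.21,0.57,0,0,0,0,1],[-2.26,-0.38,0,0,0,0,1],[-1.91,-1.26,0,0,0,0,1],[-1.23,-1.93,0,0,0,0,1]]]'
python3 - <<'E'
from h import *
s=robot.read_state();d=s["tool_pos"][:2]-np.array([.551,-.0407]);print(np.linalg.norm(d),np.degrees(np.arctan2(d[1],d[0])),s["force"],s["opening"],s["tool_pos"][2])
E
```

```text
t: 21.95
tool_pos: [0.5331, -0.0931, 0.1649]
orientation: [0.28, 3.126, 0.0]
force: [6.5, 10.4, 2.7]
opening: 0.0234
t: 22.45
tool_pos: [0.5161, 0.0015, 0.165]
orientation: [0.278, 3.126, -0.003]
force: [9.7, -15.1, -1.4]
opening: 0.0234
t: 22.95
tool_pos: [0.6065, -0.0301, 0.1649]
orientation: [0.276, 3.128, 0.001]
force: [-9.2, 0.6, 5.7]
opening: 0.0235
0.0565475563391439 10.82425200749547 [-9.16196863  0.63657625  5.69064156] 0.02349536928887867 0.16487428195198744
```

Two turns done, 720°. One more turn plus 5 rows (120°) makes about 1200° in all.

```bash
python3 -m inch '[[[-0.34,-2.26,0,0,0,0,1],[0.61,-2.2,0,0,0,0,1],[1.45,-1.77,0,0,0,0,1],[2.05,-1.02,0,0,0,0,1],[2.28,-0.1,0,0,0,0,1]]]'
python3 -m inch '[[[2.13,0.84,0,0,0,0,1],[1.6,1.63,0,0,0,0,1],[0.8,2.14,0,0,0,0,1],[-0.14,2.28,0,0,0,0,1],[-1.05,2.03,0,0,0,0,1]]]'
python3 -m inch '[[[-1.79,1.43,0,0,0,0,1],[-2.21,0.57,0,0,0,0,1],[-2.26,-0.38,0,0,0,0,1],[-1.91,-1.26,0,0,0,0,1],[-1.23,-1.93,0,0,0,0,1]]]'
python3 -m inch '[[[-0.34,-2.26,0,0,0,0,1],[0.61,-2.2,0,0,0,0,1],[1.45,-1.77,0,0,0,0,1],[2.05,-1.02,0,0,0,0,1],[2.28,-0.1,0,0,0,0,1]]]'
python3 -m inch '[[[0,0,0,0,0,0,1],[0,0,0,0,0,0,1],[0,0,0,0,0,0,1],[0,0,0,0,0,0,0.1],[0,0,0,0,0,0,0.1]]]'
python3 -m inch '[[[0,0,0,0,0,0,0.1],[0,0,0,0,0,0,0.1]]]'
python3 -m inch '[[[0,0,-3,0,0,0,0.1],[0,0,-4,0,0,0,0.1],[0,0,-4,0,0,0,0.1],[4.5,0,0,0,0,0,0.1],[4.5,0,0,0,0,0,0.1]]]'
python3 -m inch '[[[4.5,0,0,0,0,0,0.1],[4.5,0,0,0,0,0,0.1],[2.5,0,0,0,0,0,0.1],[0,0,0,0,0,0,0.1],[0,0,0,0,0,0,0.1]]]'
python3 - <<'E'
from h import *
S=cam("side");T=cam("top")
s=robot.read_state();print(s["tool_pos"],s["opening"],s["force"])
a=S["image"][90:350,150:530];b=T["image"][65:325,200:460]
cv2.imwrite("pics/e1.png",np.hstack([a,b]))
E
```

```text
t: 23.45
tool_pos: [0.5333, -0.0932, 0.1651]
orientation: [0.28, 3.126, -0.0]
force: [5.3, 9.6, 2.6]
opening: 0.0236
t: 23.95
tool_pos: [0.5161, 0.0016, 0.165]
orientation: [0.278, 3.126, -0.003]
force: [9.4, -12.9, -1.2]
opening: 0.0234
t: 24.45
tool_pos: [0.6065, -0.0302, 0.1649]
orientation: [0.276, 3.128, 0.0]
force: [-8.8, -0.1, 5.3]
opening: 0.0235
t: 24.95
tool_pos: [0.5334, -0.0932, 0.1651]
orientation: [0.28, 3.126, -0.0]
force: [5.6, 9.0, 2.7]
opening: 0.0237
t: 25.45
tool_pos: [0.5326, -0.092, 0.1635]
orientation: [-0.278, -3.129, -0.0]
force: [0.0, 0.5, 1.0]
opening: 0.0352
t: 25.65
tool_pos: [0.5325, -0.0919, 0.1632]
orientation: [-0.278, -3.128, -0.0]
force: [-0.1, -0.6, -0.4]
opening: 0.0415
t: 26.15
tool_pos: [0.4445, -0.0763, 0.2749]
orientation: [0.277, 3.128, -0.001]
force: [-0.4, 0.5, -0.6]
opening: 0.0413
t: 26.65
tool_pos: [0.3312, -0.056, 0.274]
orientation: [0.278, 3.127, -0.001]
force: [0.1, 0.0, -1.1]
opening: 0.0416
[ 0.33147924 -0.05604023  0.27364365] 0.041462343515626505 [-0.34580481  0.68040137  0.38161458]
```

View pics/e1.png

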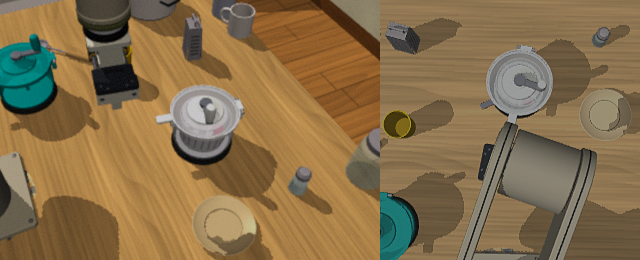

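The lid is shut and the knob stands where it was left. The saucer is empty, the bystanders are upright and unmoved, and the arm is clear. Handing in.

```bash
python3 -c "
from plant import robot
print(robot.close_job())"
```

```text
the job is handed in; nothing more can be done
None
```

I carried out every step and handed the job in at about 27 s of robot time; the hand-in gave no verdict.

- **Radish:** I set it in the free spot at the front of the basket. A picture taken before closing the lid showed all four radishes inside.
- **Lid:** I swung it down by the tongue at about 0.9 rad/s. At the end of that swing the fingers slid down the tongue with no clear stop. I let go and pressed the tongue from above with closed fingers: it did not move between 8 N and 28 N, with its top at 0.120 m, so the lid was fully shut.
- **Crank:** I held the knob for the whole turn, about 1200° clockwise (3⅓ turns) at about 4.2 rad/s. From the hand's path I put the crank at about 20.6 rad; I had no direct reading of it. Sideways force on the knob stayed under about 18 N at the readings.
- **Final picture:** the lid is shut, the saucer is empty, and the tumbler, shaker and grater are upright with no visible shift. The arm is clear and its force reading is near zero.

No check failed. I did not measure how far the bystanders or saucer moved beyond looking at the picture.

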